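# Close down the packing bench: lids on the canisters, ear muffs over the rail

### The job

Close down the packing bench: put each green lid fully home on the white canister it fits, knob up and with the canister standing upright on the bench, and hang every pair of ear muffs there is over the steel rail, one beside the other, with the middle of the band resting on the bar and one cup on either side. Leave everything else on the bench where it is.

Things in the scene. Friction and masses are not known exactly. Their poses are not given: they have to be found in the camera images.
- rail: Free-standing steel rail fixed to the bench: a level round bar, 16 mm diameter, along the body's y axis, its axis 157 mm and its top 165 mm above the bench, clear for 360 mm between two posts at y = -190 and +190 mm (feet 80 x 36 x 8 mm). Origin on the bench under the middle of the bar, z up.
- muff1: Rigid black ear muffs, 0.18 kg, standing on their cups: 130 (x, across the cups) x 50 (y) x 146 mm tall. Origin between the cups at their undersides, z up. On top a rubber crown pad, 46 (x) x 28 (y) mm, 122 to 146 mm above the origin: pinch it across y by its upper 18 mm; the bar passes just under it. Gap between cups 66 mm (x), 40 mm just under the pad. Some muffs may be absent.
- muff1_seat (a point): Centre of the underside of the crown pad of muff1, 122 mm above its origin: rests on the top of the bar when hung.
- muff2: Rigid black ear muffs, 0.18 kg, standing on their cups: 130 (x, across the cups) x 50 (y) x 146 mm tall. Origin between the cups at their undersides, z up. On top a rubber crown pad, 46 (x) x 28 (y) mm, 122 to 146 mm above the origin: pinch it across y by its upper 18 mm; the bar passes just under it. Gap between cups 66 mm (x), 40 mm just under the pad. Some muffs may be absent.
- muff2_seat (a point): Centre of the underside of the crown pad of muff2, 122 mm above its origin: rests on the top of the bar when hung.
- muff3: Rigid black ear muffs, 0.18 kg, standing on their cups: 130 (x, across the cups) x 50 (y) x 146 mm tall. Origin between the cups at their undersides, z up. On top a rubber crown pad, 46 (x) x 28 (y) mm, 122 to 146 mm above the origin: pinch it across y by its upper 18 mm; the bar passes just under it. Gap between cups 66 mm (x), 40 mm just under the pad. Some muffs may be absent.
- muff3_seat (a point): Centre of the underside of the crown pad of muff3, 122 mm above its origin: rests on the top of the bar when hung.
- muff4: Rigid black ear muffs, 0.18 kg, standing on their cups: 130 (x, across the cups) x 50 (y) x 146 mm tall. Origin between the cups at their undersides, z up. On top a rubber crown pad, 46 (x) x 28 (y) mm, 122 to 146 mm above the origin: pinch it across y by its upper 18 mm; the bar passes just under it. Gap between cups 66 mm (x), 40 mm just under the pad. Some muffs may be absent.
- muff4_seat (a point): Centre of the underside of the crown pad of muff4, 122 mm above its origin: rests on the top of the bar when hung.
- canister_large: The large of three round white open canisters, 96 mm diameter, 92 mm tall, wall 3.5 mm (mouth 89 mm), 0.30 kg, loose. Origin at the centre of its underside, z up.
- canister_large_rim (a point): Centre of its mouth, 92 mm above its origin.
- lid_large: The large of three green plastic lids, flange 100 mm diameter and 5 mm thick, with a plug 84 mm diameter and 10 mm deep below it and on top a round knob 24 mm diameter, 28 mm tall (from 15 to 43 mm above the origin), 0.06 kg. Origin at the centre of the plug's underside, z up; it lies knob up. It fits the large canister: when home its flange lies on the rim, its origin 10 mm below the rim.
- canister_middle: The middle of three round white open canisters, 78 mm diameter, 86 mm tall, wall 3.5 mm (mouth 71 mm), 0.30 kg, loose. Origin at the centre of its underside, z up.
- canister_middle_rim (a point): Centre of its mouth, 86 mm above its origin.
- lid_middle: The middle of three green plastic lids, flange 82 mm diameter and 5 mm thick, with a plug 66 mm diameter and 10 mm deep below it and on top a round knob 24 mm diameter, 28 mm tall (from 15 to 43 mm above the origin), 0.06 kg. Origin at the centre of the plug's underside, z up; it lies knob up. It fits the middle canister: when home its flange lies on the rim, its origin 10 mm below the rim.
- canister_small: The small of three round white open canisters, 60 mm diameter, 78 mm tall, wall 3.5 mm (mouth 53 mm), 0.30 kg, loose. Origin at the centre of its underside, z up.
- canister_small_rim (a point): Centre of its mouth, 78 mm above its origin.
- lid_small: The small of three green plastic lids, flange 64 mm diameter and 5 mm thick, with a plug 48 mm diameter and 10 mm deep below it and on top a round knob 24 mm diameter, 28 mm tall (from 15 to 43 mm above the origin), 0.06 kg. Origin at the centre of the plug's underside, z up; it lies knob up. It fits the small canister: when home its flange lies on the rim, its origin 10 mm below the rim.
- coffee_cup: Blue coffee cup, 76 mm diameter, 95 mm tall; origin at its underside. Not to be disturbed.
- tape_roll: Roll of packing tape lying flat, 104 mm diameter, 48 mm tall; origin at its underside. Not to be disturbed.
- stapler: Black stapler, about 130 x 36 x 41 mm; origin at its underside. Not to be disturbed.
- pliers: Red-handled pliers, about 140 mm long, lying flat; origin under the middle. Not to be disturbed.
- spray_bottle: Bottle, 70 mm diameter, 170 mm tall; origin at its underside. Not to be disturbed.
- marker: Black marker pen, 125 mm long, 14 mm thick, lying on a 12 mm thick pad of labels under the rail. Not to be disturbed.

How it is judged:
By the outcome, as a careful person would: the job done as asked, in the order asked, and still so for the second after the job is handed in, with the robot touching nothing.
Of muff1, muff2, muff3, muff4 only 2 to 4 are there at a start; the rules pass over those that are not, and their reading is None.
At some moment in a run one of canister_large, canister_middle, canister_small, lid_large, lid_middle, lid_small may be knocked a few centimetres aside while the robot is not near it.
It also fails if it takes over 210 s, if anything falls off the work surface, if the arm or the gripper's body presses on something with over 40 N, if the wrist force passes 120 N, or if a joint passes its speed limit or range.

### The arm

A 6-joint arm with a two-finger parallel gripper is mounted at the origin on the work surface. World frame = base frame: x ahead of the robot, y to its left, z up, the work surface at z = 0. Lengths are in mm, angles in rad, forces in N, time in s.
With the tool pointing down it reaches from about 275 to 825 mm from the base axis. Payload 5.2 kg.
Tool frame: the origin (TCP) lies at the very end of the fingers, on their centre line; the grasp point (between the pads) lies 19 mm behind it; z points along the fingers, y is the direction in which the jaws open and shut (so a half turn about z gives the same grasp; the last joint's range is limited). The gripper opens to 93 mm and grips with 3 to 60 N. Pads are 15 mm wide; open, the fingers measure 128 mm over their backs; the gripper's body (75 mm by 188 mm) begins 65 mm behind the grasp point.
Start: joints at [1.017, 0.259, 1.535, -0, 1.348, -0.203], TCP at [188.986, 516.517, 218.653] pointing down, gripper open.
Joint ranges: [-3.14, 3.14], [-0.91, 2.08], [0.19, 2.58], [-1.22, 4.36], [0.22, 2.71], [-3.12, 3.12]. Speed limits (rad/s): [2.57, 2.57, 3.14, 3.14, 3.14, 3.14].

### API

Orientations are given as [roll, pitch, yaw] about the fixed x, y, z axes, in that order (R = Rz(yaw) Ry(pitch) Rx(roll)).
In Python, from bench import robot gives the robot as it stands. The module is installed in compiled form; this text tells all that it offers. Calls block until the motion is done:
- robot.move_ptp(position, orientation): joint-space move of the TCP to a pose.
- robot.move_linear(position, ori=None, speed=150, f_stop=None): straight line of the TCP; ori=None keeps the orientation; speed is the mean speed in mm/s. With f_stop (N) it stops when the force on the tool has changed by that much, and returns True; else False.
- robot.move_j(angles): joint-space move.
- robot.move_gripper(opening): opening from 0.0 (shut) to 1.0 (fully open); the grip force is fixed at half the most; returns when the fingers have stopped.
- robot.sleep(seconds).
- robot.inverse_kinematics(position, orientation): joint angles nearest the present ones, or None.
- robot.get_image(name): name is "side" or "top" or "wrist"; returns a dict with "img" (400x640x3 uint8, blue, green, red), "fovy" (degrees; the focal length in pixels is half the picture's height over the tangent of half this angle, whatever the lens; pixels are square), "cx", "cy" (the principal point, pixels), "k1" (the pictures are not rectified: a ray, as slopes to the right and down, at radius r is drawn at 1 + k1 r^2 times it, then the intrinsics apply), "eye" and "orientation" of the camera in the world. Camera axes: x right, y down, z forward; pixel columns grow to the right and rows downward; lengths in mm; the calibration is good to about 2 mm. A picture is of the moment at which its call begins. There is no depth.
A pose or a line that the arm cannot do raises robot.MotionError and nothing moves.
- robot.hand_in(): hands the job in, once; it reports no verdict.
Readings, each from a call of its own:
- robot.current_t(): time.
- robot.current_qpos(): joint angles.
- robot.current_joint_vel(): joint speeds.
- robot.current_joint_efforts(): joint torques, N m.
- robot.current_tcp_pos(): TCP position.
- robot.current_eef_rot(): TCP orientation.
- robot.current_contact_force(): force on the tool from outside, world axes, zero at the start.
- robot.current_ft_torque(): the same for the moment, N m.
- robot.current_gripper_width(): opening from 0.0 (shut) to 1.0 (fully open).
Only numpy, scipy, OpenCV 4.12 (cv2) and the standard library are available. Lean on these libraries where they do the work, as an engineer would, in place of code of your own. Each camera call takes 0.05 s, during which the arm holds its last target.

## Working session

There is one attempt and no reset: what is moved stays moved. The work goes in short steps, each a Python script; the robot and the scene stay as the last script left them, time stands still between calls to the robot, and variables do not carry over. Pictures are saved under pics/ and viewed, and the job is handed in when it is done.

```bash
mkdir -p pics
python3 - <<'E'
from bench import robot
import cv2
for n in ["side","top","wrist"]:
    d=robot.get_image(n); cv2.imwrite(f"pics/{n}0.png",d["img"])
    print(n,{k:v for k,v in d.items() if k!="img"})
print(robot.current_t(),robot.current_tcp_pos(),robot.current_eef_rot())
E
```

```text
side {'fovy': 51.025649562288514, 'cx': 317.4270126900882, 'cy': 193.1979298246565, 'k1': -0.0047971572750004614, 'eye': array([ 342.89455279, -846.6994904 ,  697.00815631]), 'orientation': array([-2.17024315,  0.01497594, -0.25890003])}
top {'fovy': 56.063552894943236, 'cx': 318.2187638044863, 'cy': 197.87595711583677, 'k1': 0.012657511644132138, 'eye': array([ 493.93285632,  -19.68793094, 1269.70523717]), 'orientation': array([-3.08292675,  0.02326116, -1.60115452])}
wrist {'fovy': 62.62869408342358, 'cx': 319.29206535426243, 'cy': 199.72455413375505, 'k1': -0.062341058076908824, 'eye': array([124.31733168, 539.46269749, 383.63691865]), 'orientation': array([2.88881090e+00, 1.36125090e-03, 1.22132014e+00])}
0.15 [188.76652763 516.18542512 218.03047052] [-3.14029510e+00 -2.96540550e-04  2.79079436e+00]
```

View pics/top0.png

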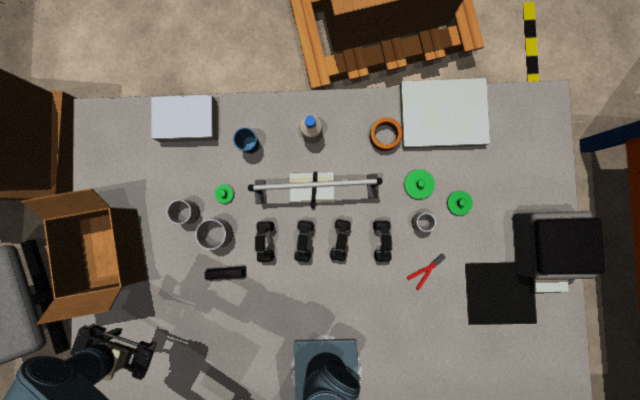

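View pics/side0.png

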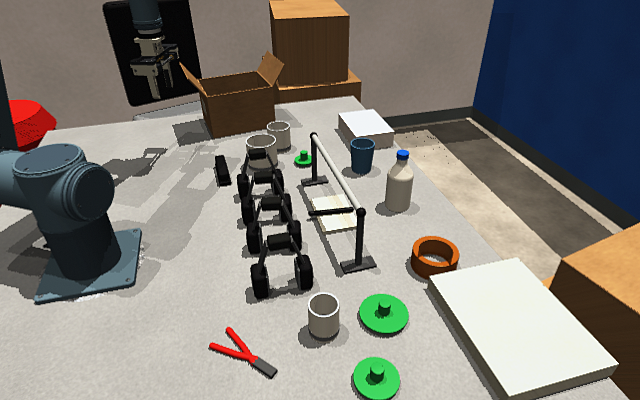

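View pics/wrist0.png

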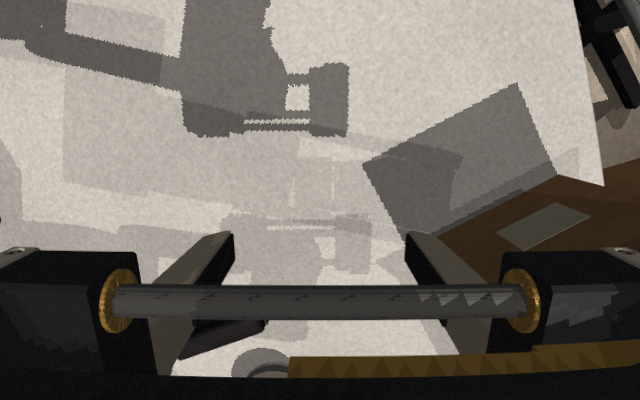

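```bash
cat > h.py <<'E'
from bench import robot
import numpy as np, cv2
from scipy.spatial.transform import Rotation as Ro
def cam(d):
    h=d["img"].shape[0]; f=h/2/np.tan(np.radians(d["fovy"])/2)
    return f,np.array([d["cx"],d["cy"]]),d["k1"],np.array(d["eye"]),Ro.from_euler("xyz",d["orientation"]).as_matrix()
def proj(d,P):
    f,c,k,e,R=cam(d); p=(np.atleast_2d(P)-e)@R; s=p[:,:2]/p[:,2:]
    return s*(1+k*(s**2).sum(1,keepdims=True))*f+c
def back(d,uv,z):
    f,c,k,e,R=cam(d); t=(np.atleast_2d(uv)-c)/f; s=t.copy()
    for _ in range(20): s=t/(1+k*(s**2).sum(1,keepdims=True))
    w=np.c_[s,np.ones(len(s))]@R.T
    return e+w*((z-e[2])/w[:,2:])
def crop(d,name,x0,y0,x1,y1,k):
    cv2.imwrite("pics/"+name,cv2.resize(d["img"][y0:y1,x0:x1],None,fx=k,fy=k,interpolation=cv2.INTER_CUBIC))
def green(d):
    hsv=cv2.cvtColor(d["img"],cv2.COLOR_BGR2HSV)
    m=cv2.inRange(hsv,(45,120,60),(75,255,255))
    n,l,st,ce=cv2.connectedComponentsWithStats(m)
    return [(st[i,4],st[i,:4],ce[i]) for i in range(1,n) if st[i,4]>60],m
E
python3 - <<'E'
from h import *
d=robot.get_image("top")
np.save("top.npy",d,allow_pickle=True)
crop(d,"tA.png",140,150,340,300,4); crop(d,"tB.png",300,150,500,300,4)
for a,s,c in green(d)[0]: print(a,s,c,back(d,s[:2]+s[2:]/2-.5,15).round(1), s[2:]*0)
E
```

```text
684 [404 170  30  29] [418.95467836 183.89327485] [[ 604.2 -328.    15. ]] [0 0]
262 [215 185  19  18] [223.76717557 193.53435115] [[593.3 323.9  15. ]] [0 0]
470 [447 191  25  24] [459.45319149 202.5       ] [[ 538.4 -458.1   15. ]] [0 0]
```

View pics/tA.png

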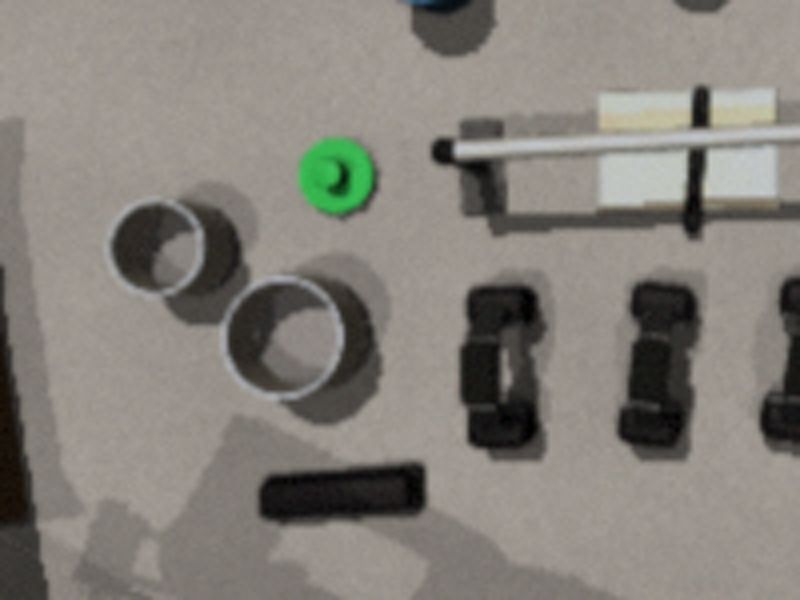

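View pics/tB.png

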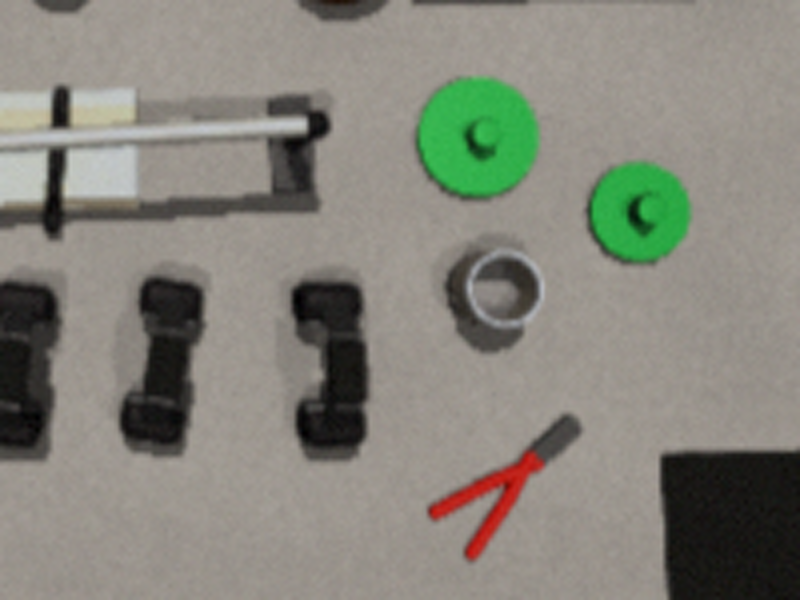

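Run:
```python
from h import *
d=np.load("top.npy",allow_pickle=True).item()
A=lambda u,v:(u/4+140-.375,v/4+150-.375); B=lambda u,v:(u/4+300-.375,v/4+150-.375)
print("small can",back(d,B(505,288),78).round(1)); print("large can",back(d,A(283,337),92).round(1)); print("mid can",back(d,A(157,247),86).round(1))
print("rail ends axis",back(d,[A(445,151),B(318,124)],157).round(1))
for n,p in dict(a=A(480,372),b=A(652,371),d=B(346,372),c=B(167,368)).items(): print(n,back(d,p,146).round(1))
crop(d,"tM.png",240,200,400,280,5)
```

```text
small can [[ 479.3 -330.1   78. ]]
large can [[461.4 347.7  92. ]]
mid can [[535.4 449.   86. ]]
rail ends axis [[ 597.8  204.2  157. ]
 [ 605.5 -177.8  157. ]]
a [[432.5 183.4 146. ]]
b [[429.5  54.9 146. ]]
d [[ 421.6 -192.7  146. ]]
c [[428.3 -60.4 146. ]]
```

View pics/tM.png

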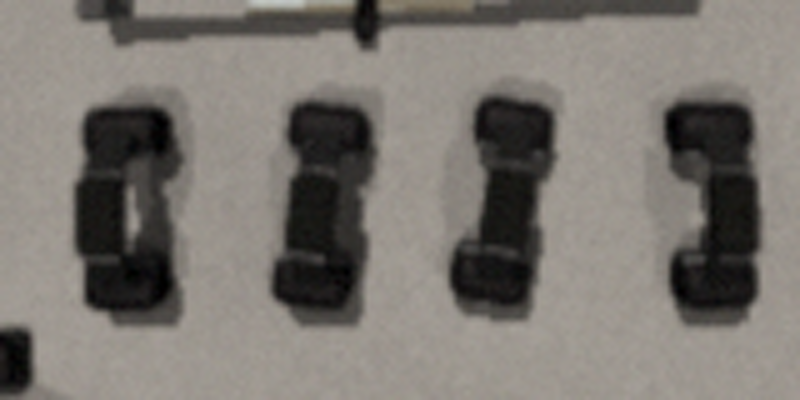

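Run:
```python
from h import *
d=robot.get_image("wrist"); f,c,k,e,R=cam(d)
p=np.array(robot.current_tcp_pos()); Rt=Ro.from_euler("xyz",robot.current_eef_rot()).as_matrix()
print(Rt.T@(e-p)); print(Rt.T@R); print(proj(d,[p]))
q=back(d,[[320,200],[320,100]],0); print((q-p)@Rt)
t=np.load("top.npy",allow_pickle=True).item()
# muff yaw: cup centres in crop
for a,b in [((128,128),(127,280)),((330,125),(313,280)),((515,125),(491,273)),((710,128),(713,280))]:
    q=back(t,np.array([a,b])/5+[240,200],60); v=q[0]-q[1]; print(q.mean(0).round(1),np.arctan2(v[1],v[0]).round(3),np.linalg.norm(v).round(1))
for P in [[604,-328,150],[538,-458,150],[593,324,150],[535,449,150],[461,348,150],[479,-330,150],[538,-458,320],[604,-328,320],[535,449,320]]:
  for y in (np.pi/2,):
    qq=robot.inverse_kinematics(P,[np.pi,0,y]); print(P,None if qq is None else np.round(qq,2))
```

```text
[  68.57517376   -0.49967356 -165.58607079]
[[ 1.30486065e-03 -9.68152382e-01 -2.50358268e-01]
 [ 9.99999147e-01  1.27912061e-03  2.65522987e-04]
 [ 6.31717073e-05 -2.50358401e-01  9.68153225e-01]]
[[320.07030048 245.85780752]]
[[-31.02523136   0.45996543 218.25305623]
 [ 85.12576672   0.25044466 218.27271326]]
[433.2 179.9  60. ] -0.028 97.2
[430.5  55.1  60. ] -0.138 99.5
[429.3 -61.3  60. ] -0.195 95.6
[ 422.3 -194.    60. ] -0.021 96.5
[604, -328, 150] [-0.66  0.55  1.26  0.    1.33 -0.66]
[538, -458, 150] [-0.86  0.58  1.2   0.    1.35 -0.86]
[593, 324, 150] [ 0.34  0.53  1.3  -0.    1.31  0.34]
[535, 449, 150] [ 0.54  0.57  1.23 -0.    1.34  0.54]
[461, 348, 150] [ 0.45  0.36  1.57 -0.    1.21  0.45]
[479, -330, 150] [-0.79  0.37  1.56  0.    1.22 -0.79]
[538, -458, 320] [-0.86  0.52  0.9   0.    1.72 -0.86]
[604, -328, 320] [-0.66  0.48  0.97  0.    1.69 -0.66]
[535, 449, 320] [ 0.54  0.51  0.93 -0.    1.71  0.54]
```

```bash
cat >> h.py <<'E'
from scipy.optimize import minimize
DOWN=lambda y:[np.pi,0,y]
OBJ=dict(lid_large=(15,[50]),lid_middle=(15,[41]),lid_small=(15,[32]),can_large=(92,[48,44.5]),can_middle=(86,[39,35.5]),can_small=(78,[30,26.5]))
def fit(d,name,xy,win=12,show=None,z=None):
    z0,rs=OBJ[name]; z=z0 if z is None else z
    im=d["img"].astype(np.float32)
    g=(2*im[...,1]-im[...,0]-im[...,2]) if name[0]=="l" else im.mean(2)
    g=cv2.GaussianBlur(g,(0,0),1.0)
    th=np.linspace(0,2*np.pi,180,endpoint=False); cs=np.c_[np.cos(th),np.sin(th)]
    def samp(c,r):
        uv=proj(d,np.c_[c+r*cs,np.full(180,z)]).astype(np.float32)
        return cv2.remap(g,uv[:,0].reshape(1,-1),uv[:,1].reshape(1,-1),cv2.INTER_LINEAR,borderMode=cv2.BORDER_REPLICATE)[0]
    def cost(c):
        c=np.asarray(c)
        if name[0]=="l": v=np.clip(samp(c,rs[0]-1.2)-samp(c,rs[0]+1.2),0,60)
        else: v=np.clip(2*samp(c,rs[0]-1.75)-samp(c,rs[0]+2)-samp(c,rs[1]-2),-20,100)
        return -v.mean()
    gr=[(cost((xy[0]+a,xy[1]+b)),a,b) for a in np.arange(-win,win+.1,1.5) for b in np.arange(-win,win+.1,1.5)]
    b=min(gr); r=minimize(cost,[xy[0]+b[1],xy[1]+b[2]],method="Nelder-Mead",options=dict(initial_simplex=np.array([[0,0],[1,0],[0,1]])+[xy[0]+b[1],xy[1]+b[2]]))
    if show:
        o=d["img"].copy()
        for rr in rs:
            uv=proj(d,np.c_[r.x+rr*cs,np.full(180,z)]); cv2.polylines(o,[np.round(uv*8).astype(int)],True,(0,0,255),1,cv2.LINE_AA,3)
        cv2.imwrite("pics/"+show,o)
    return r.x,-r.fun
def look(name,xy,show=None,dz=150,yaw=np.pi/2,win=15):
    robot.move_ptp([xy[0],xy[1],OBJ[name][0]+dz],DOWN(yaw)); robot.sleep(.2)
    d=robot.get_image("wrist"); r,s=fit(d,name,xy,win,show); print(name,r.round(2),round(s,1),"t",round(robot.current_t(),1)); return r,d
E
python3 - <<'E'
from h import *
look("can_middle",(535.4,449),"w1.png")
look("can_large",(461.4,347.7),"w2.png")
look("lid_small",(593.3,323.9),"w3.png")
E
cd pics; python3 -c "
import cv2,numpy as np
cv2.imwrite('w123.png',np.hstack([cv2.imread(f'w{i}.png')[60:,150:490][:, :266*2] for i in (1,2)]))"
```

```text
can_middle [536.88 450.48] 84.3 t 1.8
can_large [462.36 347.75] 89.7 t 2.6
lid_small [595.5  326.67] 60.0 t 3.6
```

View pics/w123.png

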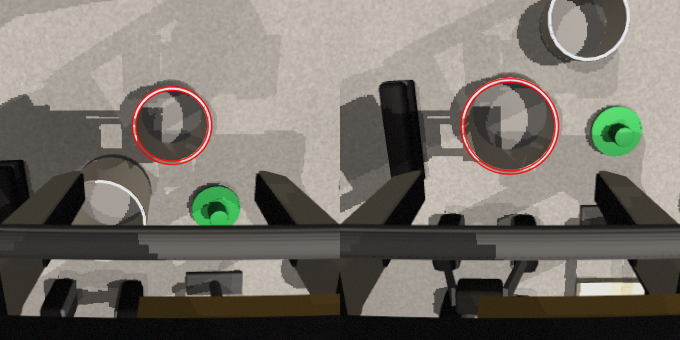

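View pics/w3.png

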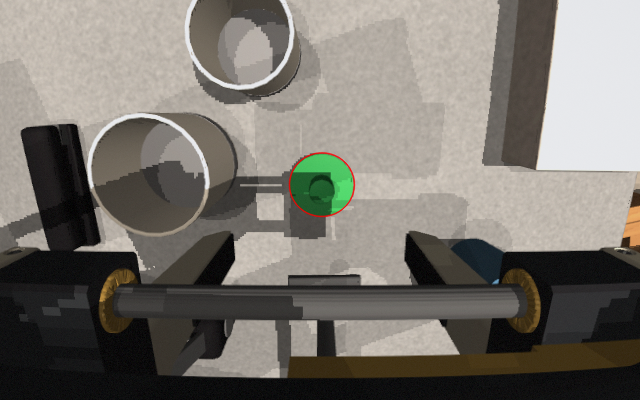

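```bash
sed -i 's/,0,60)/,0,300)/; s/,-20,100)/,-20,300)/' h.py
python3 - <<'E'
from h import *
q=[]
look("lid_small",(595.5,326.7))
robot.move_ptp([595,327,330],DOWN(np.pi/2))
robot.move_ptp([479,-330,330],DOWN(np.pi/2))
look("can_small",(479.3,-330.1),"w4.png")
look("lid_middle",(538.4,-458.1),"w5.png")
r,d=look("lid_large",(604.2,-328),"w6.png")
E
cd pics; python3 -c "
import cv2,numpy as np
cv2.imwrite('w456.png',np.hstack([cv2.imread(f'w{i}.png')[60:280,190:450] for i in (4,5,6)]))"
```

```text
lid_small [594.94 325.98] 111.3 t 4.1
can_small [ 480.39 -330.37] 135.5 t 7.9
lid_middle [ 540.18 -460.27] 110.3 t 8.8
lid_large [ 606.83 -330.15] 110.4 t 9.7
```

View pics/w456.png

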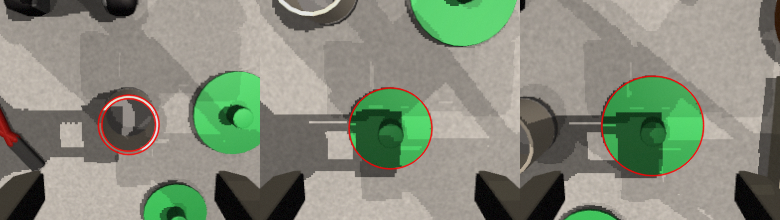

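```bash
cat >> h.py <<'E'
def grab(xy,z=20,yaw=np.pi/2):
    robot.move_gripper(.6)
    robot.move_ptp([xy[0],xy[1],z+60],DOWN(yaw))
    s=robot.move_linear([xy[0],xy[1],z],speed=120,f_stop=12)
    robot.move_gripper(0.0)
    print("grab stop",s,"w",round(robot.current_gripper_width()*93,1),"tcp",np.round(robot.current_tcp_pos(),1),"t",round(robot.current_t(),1))
E
python3 - <<'E'
from h import *
grab((606.8,-330.1))
robot.move_gripper(.6)
robot.move_linear([606.8,-330.1,80],speed=200)
robot.move_ptp([606.83,-330.15,165],DOWN(np.pi/2))
r,d=look("lid_large",(606.83,-330.15),"w7.png")
print(robot.current_tcp_pos(),robot.current_eef_rot())
E
```

```text
grab stop False w 23.0 tcp [ 606.9 -330.2   20.3] t 12.2
lid_large [ 607.13 -330.23] 110.0 t 14.3
[ 606.69310495 -330.0641944   164.44542836] [-3.14090786e+00 -5.05987132e-04  1.57079528e+00]
```

```bash
cat >> h.py <<'E'
def topcheck(items,tag=None):
    d=robot.get_image("top")
    for n,xy in items:
        r,s=fit(d,n,xy,win=50 if False else 9); print("  top",n,r.round(1),round(s,1))
    if tag: cv2.imwrite("pics/"+tag,d["img"])
    return d
def place(name,xy,yaw=np.pi/2,zg=20.0):
    zr=OBJ[name][0]; zf=zr-10+zg
    robot.move_ptp([xy[0],xy[1],zf+50],DOWN(yaw))
    robot.move_linear([xy[0],xy[1],zf+16],speed=150)
    s=robot.move_linear([xy[0],xy[1],zf-1],speed=30,f_stop=8)
    print("place stop",s,np.round(robot.current_tcp_pos(),1),"want z",zf,np.round(robot.current_contact_force(),1)); return s
def swing(a,b,yaw=np.pi/2,h=330):
    robot.move_ptp([a[0],a[1],h],DOWN(yaw)); robot.move_ptp([b[0],b[1],h],DOWN(yaw))
E
python3 - <<'E'
from h import *
grab((606.8,-330.2))
robot.move_linear([606.8,-330.2,80],speed=200)
swing((607,-330),(540,0),h=340)
print(np.round(robot.current_tcp_pos(),1),robot.current_gripper_width())
topcheck([("can_large",(461.4,347.7)),("can_middle",(535.4,449)),("lid_small",(593.3,323.9)),("can_small",(479.3,-330.1)),("lid_middle",(538.4,-458))],"t1.png")
print(robot.current_t())
E
```

```text
grab stop False w 23.4 tcp [ 606.9 -330.3   20.3] t 16.2
[540.5  -1.  339.7] 0.24984509140196595
  top can_large [461.3 349.9] 27.5
  top can_middle [535.6 452.2] 24.9
  top lid_small [593.6 325.2] 50.5
  top can_small [ 479.  -330.8] 27.3
  top lid_middle [ 538.4 -460.1] 53.3
18.9917
```

View pics/t1.png

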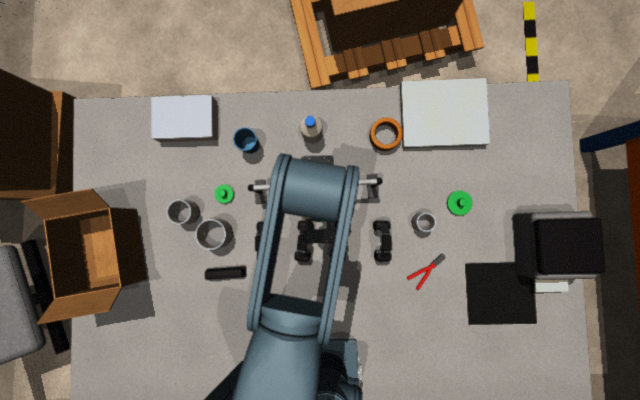

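Run:
```python
from h import *
d=np.load("top.npy",allow_pickle=True).item()
for n,xy in [("can_large",(461.4,347.7)),("can_middle",(535.4,449)),("lid_small",(593.3,323.9))]: print(n,fit(d,n,xy,9)[0])
xy=(462.4,347.8)
place("lid_large" if 0 else "can_large",xy)
```

```text
can_large [461.28408224 349.89080774]
can_middle [535.58532225 452.22151171]
lid_small [593.6085463  325.24581804]
place stop True [462.3 347.8 101.9] want z 102.0 [-0.6  0.2  3.3]
```

```bash
cat >> h.py <<'E'
def release(dz=70):
    robot.move_gripper(.55); p=robot.current_tcp_pos()
    robot.move_linear([p[0],p[1],p[2]+dz],speed=200)
E
python3 - <<'E'
from h import *
release()
p=(462.4,347.8)
robot.move_ptp([p[0],p[1],245],DOWN(np.pi/2)); robot.sleep(.2)
d=robot.get_image("wrist"); print(fit(d,"lid_large",p,12,"w8.png",z=97)); print(robot.current_t())
E
```

```text
(array([462.54808655, 347.81663208]), np.float64(124.03199768066406))
23.2083
```

View pics/w8.png

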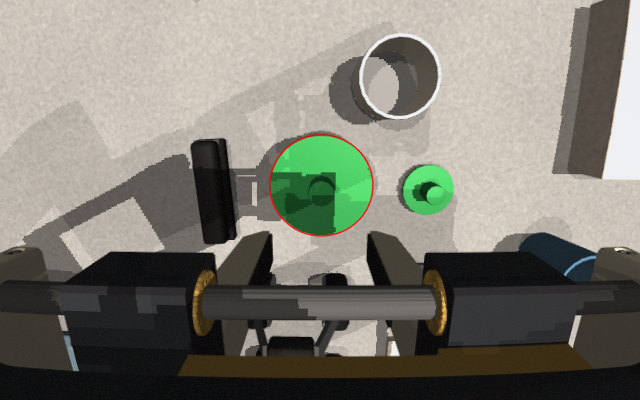

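Run:
```python
from h import *
r,d=look("lid_small",(595,326))
grab(r); robot.move_linear([r[0],r[1],80],speed=200)
swing(r,(540,0),h=340)
topcheck([("can_large",(461.4,347.7)),("can_middle",(535.4,449)),("can_small",(479.3,-330.1)),("lid_middle",(538.4,-458))],"t2.png")
print(robot.current_t())
```

```text
lid_small [594.88 325.99] 115.6 t 24.1
grab stop False w 23.4 tcp [595.  326.   20.3] t 26.2
  top can_large [456.2 354. ] 4.1
  top can_middle [535.6 452.2] 24.7
  top can_small [ 479.  -330.8] 27.3
  top lid_middle [ 538.4 -460.1] 53.2
28.9583
```

View pics/t2.png

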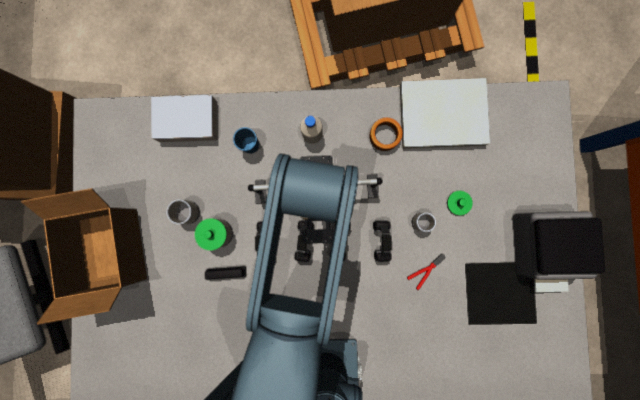

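Large lid sits on its canister; the small can and middle items have not moved. I'll place the small lid, then fetch the middle one.

Run:
```python
from h import *
c=(480.4,-330.4)
robot.move_ptp([c[0],c[1],340],DOWN(np.pi/2))
place("can_small",c)
release()
robot.move_ptp([c[0],c[1],233],DOWN(np.pi/2)); robot.sleep(.2)
d=robot.get_image("wrist"); print(fit(d,"lid_small",c,12,"w9.png",z=83))
r,d=look("lid_middle",(540.2,-460.3))
grab(r); robot.move_linear([r[0],r[1],80],speed=200)
swing(r,(540,0),h=340)
topcheck([("can_middle",(535.4,449))],"t3.png")
print(robot.current_t())
```

```text
place stop True [ 480.3 -330.4   88.1] want z 88.0 [0.3 1.2 3.5]
(array([ 480.60014002, -330.30435577]), np.float64(106.56766510009766))
lid_middle [ 540.08 -460.27] 112.8 t 34.7
grab stop False w 23.3 tcp [ 540.2 -460.4   20.2] t 36.8
  top can_middle [535.6 452. ] 24.6
39.9667
```

View pics/w9.png

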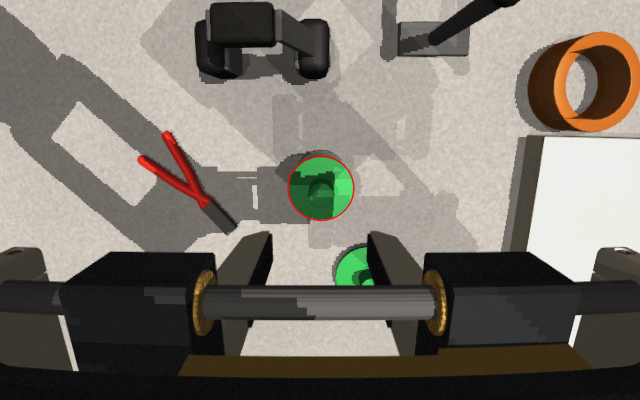

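View pics/t3.png

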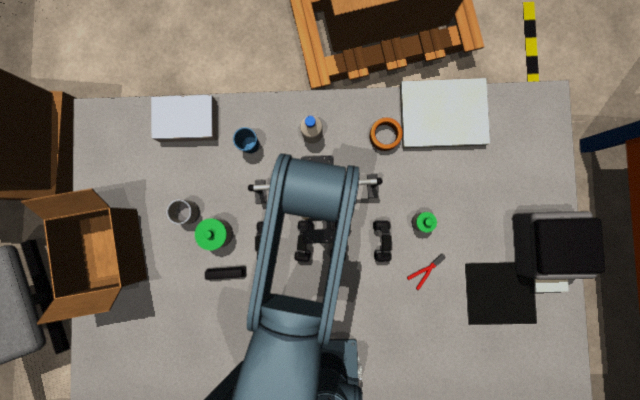

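Run:
```python
from h import *
c=(536.9,450.5)
robot.move_ptp([c[0],c[1],340],DOWN(np.pi/2))
place("can_middle",c)
release()
robot.move_ptp([c[0],c[1],241],DOWN(np.pi/2)); robot.sleep(.2)
d=robot.get_image("wrist"); print(fit(d,"lid_middle",c,12,"w10.png",z=91))
robot.move_ptp([432,180,320],DOWN(np.pi)); robot.sleep(.2)
d=robot.get_image("wrist"); cv2.imwrite("pics/m1.png",d["img"]); np.save("m1.npy",d,allow_pickle=True)
robot.move_ptp([590,120,330],DOWN(np.pi)); robot.sleep(.2)
d=robot.get_image("wrist"); cv2.imwrite("pics/r1.png",d["img"]); np.save("r1.npy",d,allow_pickle=True)
robot.move_ptp([590,-100,330],DOWN(np.pi)); robot.sleep(.2)
d=robot.get_image("wrist"); cv2.imwrite("pics/r2.png",d["img"]); np.save("r2.npy",d,allow_pickle=True)
print(robot.current_t())
```

```text
place stop True [536.8 450.5  95.9] want z 96.0 [-0.4 -0.9  3.6]
(array([537.08481092, 450.44304214]), np.float64(118.83216857910156))
49.2083
```

View pics/w10.png

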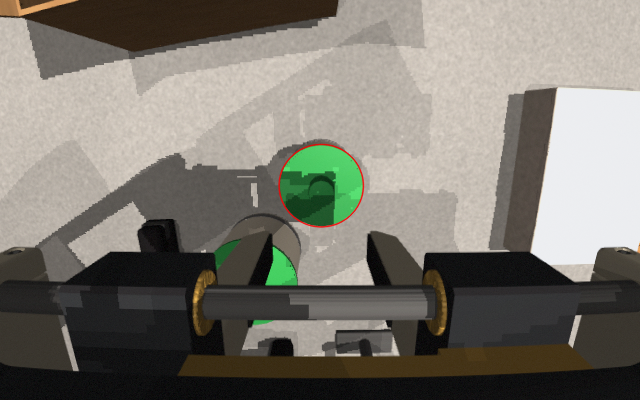

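View pics/m1.png

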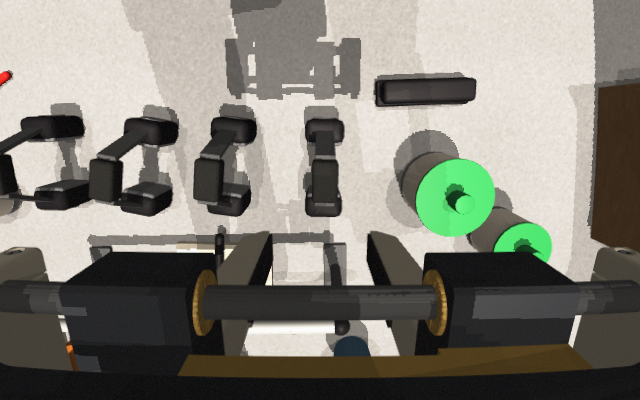

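View pics/r1.png

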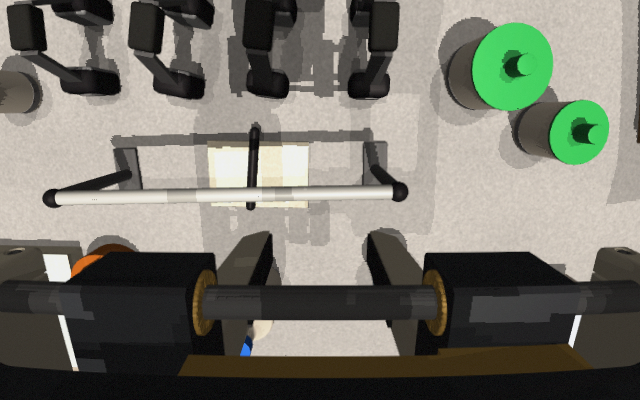

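View pics/r2.png

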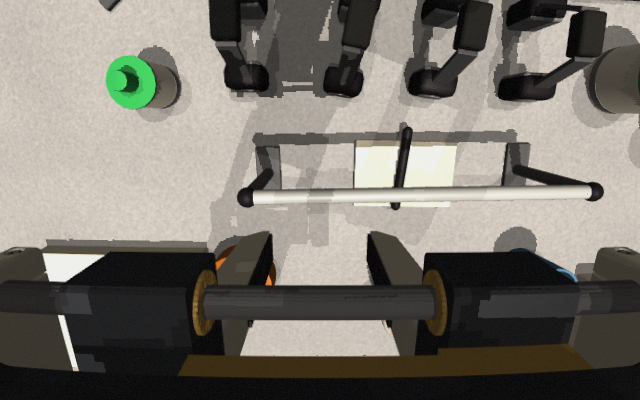

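```bash
python3 - <<'E'
from h import *
for n,(u0,u1) in dict(r1=(75,385),r2=(265,580)).items():
    d=np.load(n+".npy",allow_pickle=True).item(); g=cv2.GaussianBlur(d["img"],(0,0),.7).astype(float).mean(2)
    P=[]
    for u in range(u0,u1,3):
        v0=198+(u-u0)/(u1-u0)*-7
        col=g[:,u]; dv=np.diff(col); a=int(v0)
        i=a-14+np.argmax(dv[a-14:a]); j=a+np.argmin(dv[a:a+14]); P.append((u,(i+j+1)/2,j-i))
    P=np.array(P); w=P[:,2]; k=abs(w-np.median(w))<=1; print(n,np.median(w),k.mean())
    q=back(d,P[k][:,:2],157); c=np.polyfit(q[:,1],q[:,0],1); res=q[:,0]-np.polyval(c,q[:,1]); k2=abs(res)<1.5; c=np.polyfit(q[k2,1],q[k2,0],1); print("x=%.4f y+%.2f"%tuple(c),k2.mean(),res[k2].std())
    print("ends",back(d,[(53,198),(399,191)] if n=="r1" else [(247,197),(594,191)],157).round(1))
for i,(x,y,m) in enumerate([(433,183,-.03),(430,55,-.14),(428.5,-61,-.195),(422,-193,-.02)]):
    robot.move_ptp([x,y,275],DOWN(np.pi)); robot.sleep(.2)
    d=robot.get_image("wrist"); np.save(f"mf{i}.npy",d,allow_pickle=True); crop(d,f"mf{i}.png",270,100,390,200,6)
print(robot.current_t())
c=[cv2.imread(f"pics/mf{i}.png") for i in range(4)]
for j in (0,2): cv2.imwrite(f"pics/mfc{j}.png",np.hstack(c[j:j+2])[:, :1440][::1])
E
python3 -c "
import cv2
for j in (0,2):
  a=cv2.imread(f'pics/mfc{j}.png'); print(a.shape); cv2.imwrite(f'pics/mfd{j}.png',cv2.convertScaleAbs(cv2.resize(a,(800,333)),alpha=2.5))"
```

```text
r1 11.0 0.5961538461538461
x=-0.0204 y+603.51 1.0 0.40026359260879296
ends [[ 606.9 -176.2  157. ]
 [ 598.3  205.5  157. ]]
r2 12.0 0.45714285714285713
x=-0.0251 y+603.21 1.0 0.3469410434522323
ends [[ 606.5 -175.6  157. ]
 [ 598.1  206.7  157. ]]
53.15
(600, 1440, 3)
(600, 1440, 3)
```

View pics/mfd0.png

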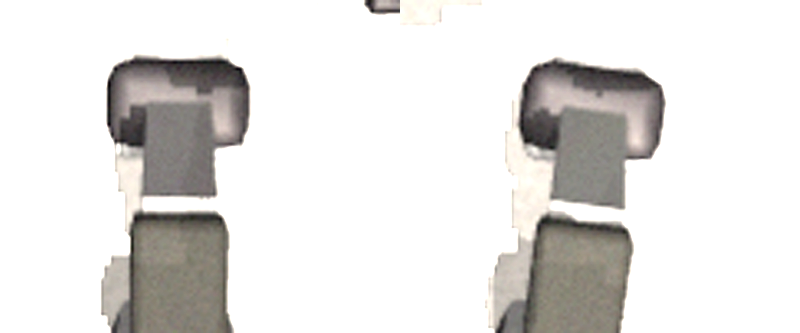

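View pics/mfd2.png

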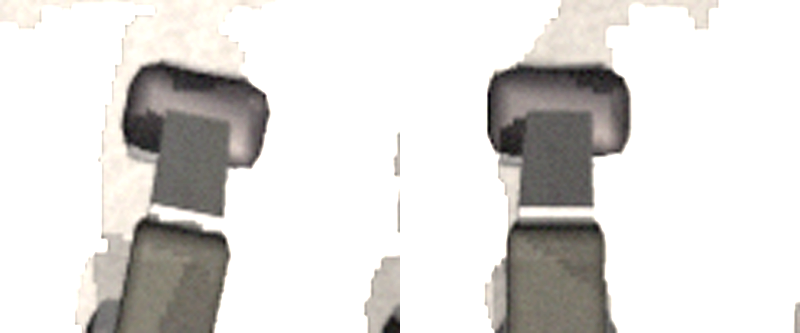

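Run:
```python
from h import *
c=[]
for i in range(4):
    d=np.load(f"mf{i}.npy",allow_pickle=True).item()
    a=cv2.resize(d["img"][155:235,285:365],None,fx=5,fy=5,interpolation=cv2.INTER_CUBIC); c.append(cv2.convertScaleAbs(a,alpha=2.5))
cv2.imwrite("pics/mfe0.png",np.hstack(c[:2])); cv2.imwrite("pics/mfe2.png",np.hstack(c[2:]))
```

```text
(no output)
```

View pics/mfe0.png

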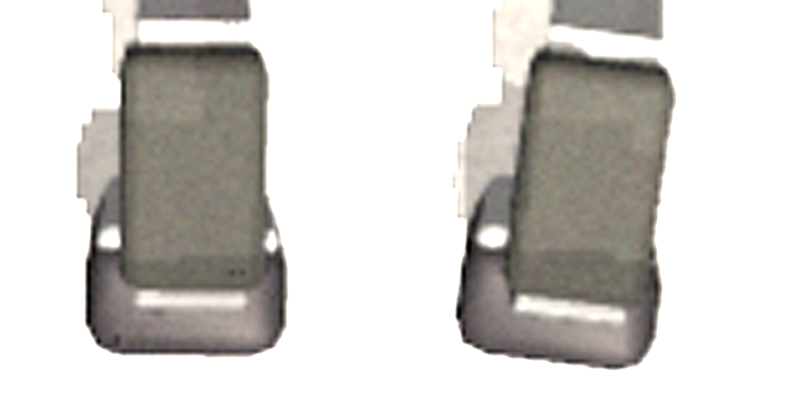

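View pics/mfe2.png

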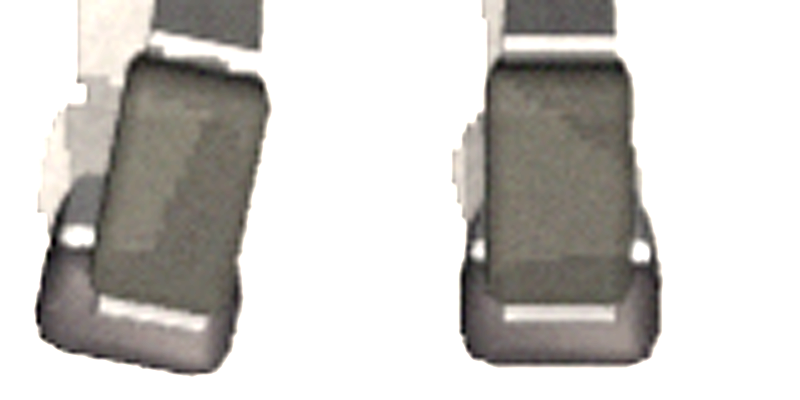

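```bash
cat > ov.py <<'E'
from h import *
def ovl(i,x,y,m):
    d=np.load(f"mf{i}.npy",allow_pickle=True).item()
    a=cv2.convertScaleAbs(cv2.resize(d["img"][155:235,285:365],None,fx=5,fy=5,interpolation=cv2.INTER_CUBIC),alpha=2.5)
    R=np.array([[np.cos(m),-np.sin(m)],[np.sin(m),np.cos(m)]])
    b=np.array([[-23,-14],[23,-14],[23,14],[-23,14]])
    for z,col in ((146,(0,0,255)),(122,(255,0,0))):
        uv=proj(d,np.c_[b@R.T+[x,y],np.full(4,z)]); uv=(uv-[285,155]+.5)*5-.5
        cv2.polylines(a,[np.round(uv).astype(int)],True,col,1)
    return a
def init(i,cor):
    d=np.load(f"mf{i}.npy",allow_pickle=True).item()
    q=back(d,np.array(cor)/5+[285,155]-.4,146)[:,:2]; c=q.mean(0)
    v=(q[0]+q[1]-q[2]-q[3])/2; return c,np.arctan2(-v[1],-v[0]),np.linalg.norm(v)
E
python3 - <<'E'
from ov import *
C={0:[(123,52),(264,52),(266,290),(123,288)],1:[(533-400,58),(670-400,70),(650-400,302),(512-400,292)],2:[(132,62),(268,90),(240,306),(97,297)],3:[(488-400,64),(631-400,64),(632-400,300),(490-400,300)]}
o=[]
for i in range(4):
    c,m,l=init(i,C[i]); print(i,c.round(1),round(m,3),l.round(1)); o.append(ovl(i,*c,m))
cv2.imwrite("pics/ov.png",np.vstack([np.hstack(o[:2]),np.hstack(o[2:])])[:, :])
E
python3 -c "
import cv2
a=cv2.imread('pics/ov.png');cv2.imwrite('pics/ov1.png',a[:400]);cv2.imwrite('pics/ov2.png',a[400:])"
```

```text
0 [431.3 185.5] 0.007 44.6
1 [429.4  58.8] -0.08 44.1
2 [429.4 -58.2] -0.131 43.1
3 [ 421.9 -194.6] 0.007 44.6
```

View pics/ov1.png

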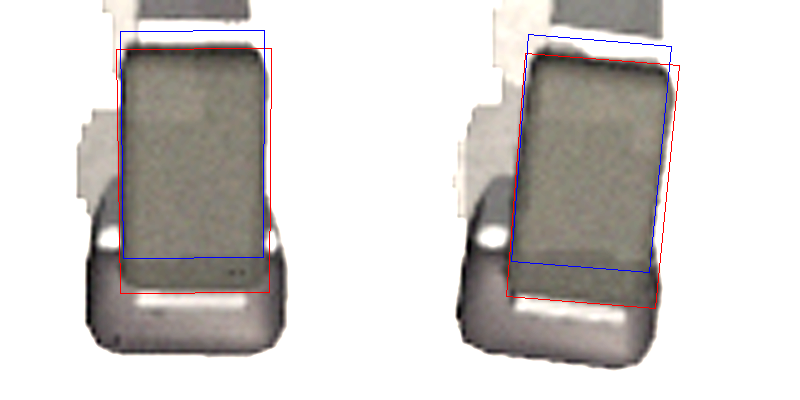

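View pics/ov2.png

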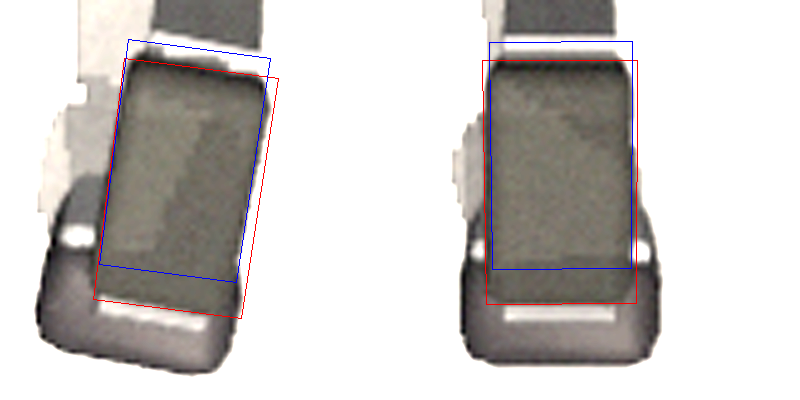

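```bash
cat >> h.py <<'E'
M=[(431.3,185.5,.007),(429.4,58.8,-.085),(429.2,-58.2,-.14),(421.9,-194.6,.007)]
RY=.0226; RC=np.array([602.8,14.8])
def bar(s): return RC+s*np.array([-np.sin(RY),np.cos(RY)])
ZG=129.5
def pickm(i):
    x,y,m=M[i]
    robot.move_gripper(.6)
    robot.move_ptp([x,y,ZG+50],DOWN(np.pi+m))
    s=robot.move_linear([x,y,ZG],speed=120,f_stop=12)
    robot.move_gripper(0.)
    print("pick",i,s,round(robot.current_gripper_width()*93,1),np.round(robot.current_tcp_pos(),1))
    robot.move_linear([x,y,335],speed=220)
def carry(i,s,dx=0):
    b=bar(s); robot.move_ptp([b[0]+dx,b[1],335],DOWN(np.pi+RY))
def lower(s,dx=0):
    b=bar(s); zf=ZG+43
    robot.move_linear([b[0]+dx,b[1],zf+12],speed=150)
    st=robot.move_linear([b[0]+dx,b[1],zf-3],speed=25,f_stop=8)
    print("hang",st,np.round(robot.current_tcp_pos(),1),"want",zf,np.round(robot.current_contact_force(),1),np.round(robot.current_ft_torque(),2))
E
python3 - <<'E'
from h import *
pickm(0); carry(0,120); robot.sleep(.2)
for n in("wrist","side"): cv2.imwrite(f"pics/h0{n}.png",robot.get_image(n)["img"])
print(robot.current_t(),robot.current_gripper_width()*93)
E
```

```text
pick 0 False 27.6 [431.5 185.6 129.9]
58.2 27.846358991788595
```

View pics/h0wrist.png

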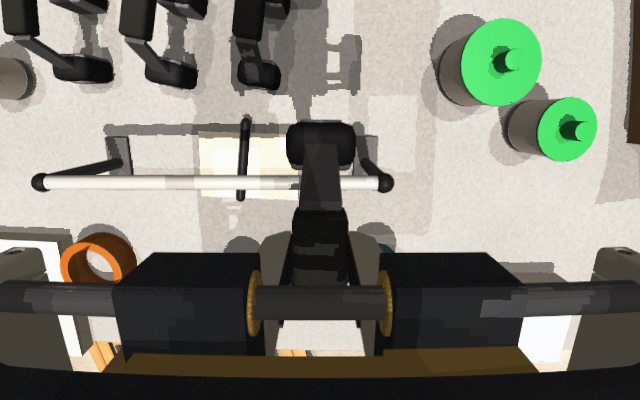

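View pics/h0side.png

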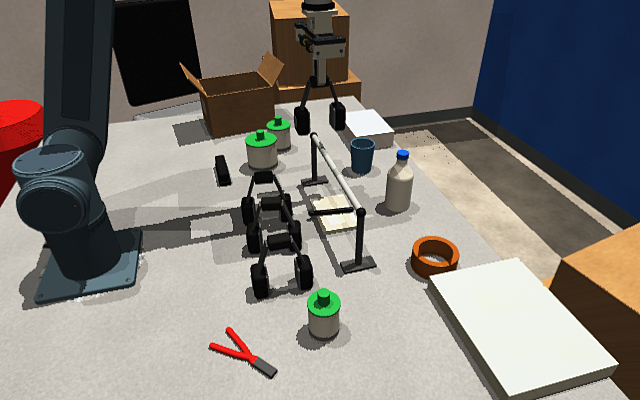

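Run:
```python
from h import *
lower(120)
d=robot.get_image("side"); crop(d,"s1.png",260,80,420,200,5)
print(robot.current_t())
```

```text
hang True [600.1 134.8 172.8] want 172.5 [-0.5 -0.5  5.2] [0.06 0.11 0.01]
59.9
```

View pics/s1.png

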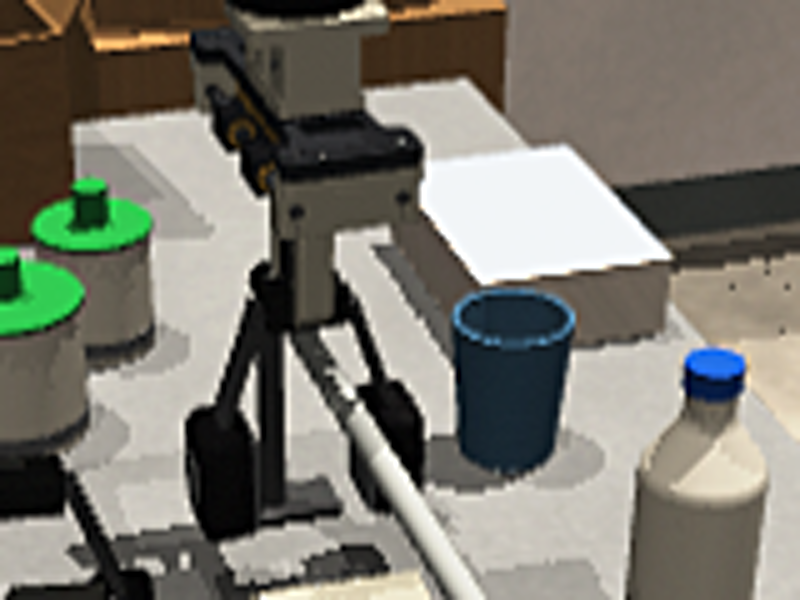

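Run:
```python
from h import *
robot.move_gripper(.48)
b=bar(120)
robot.move_linear([b[0],b[1],240],speed=100); robot.move_linear([b[0],b[1],275],speed=200); robot.sleep(.3)
d=robot.get_image("side"); crop(d,"s2.png",260,80,420,200,5)
d=robot.get_image("wrist"); np.save("hw0.npy",d,allow_pickle=True); crop(d,"hw0.png",240,80,400,200,5)
print(robot.current_t())
```

```text
61.9833
```

View pics/s2.png

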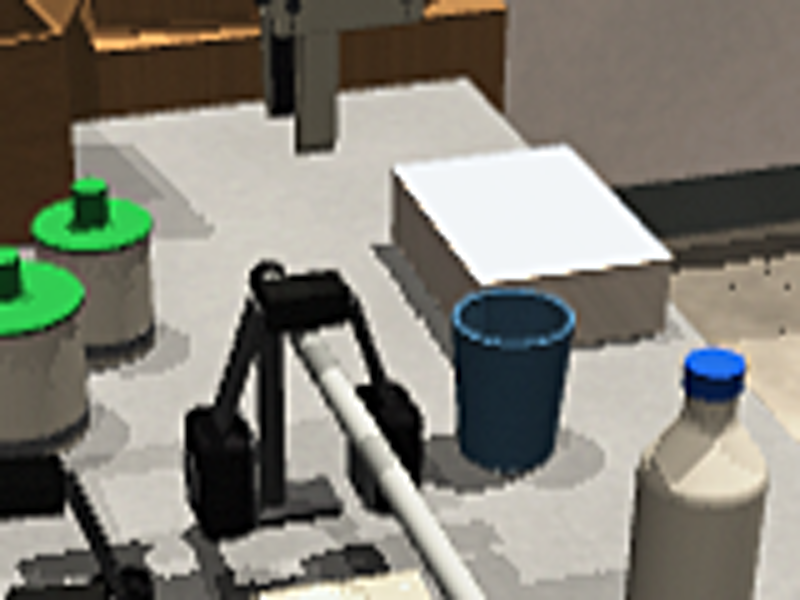

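View pics/hw0.png

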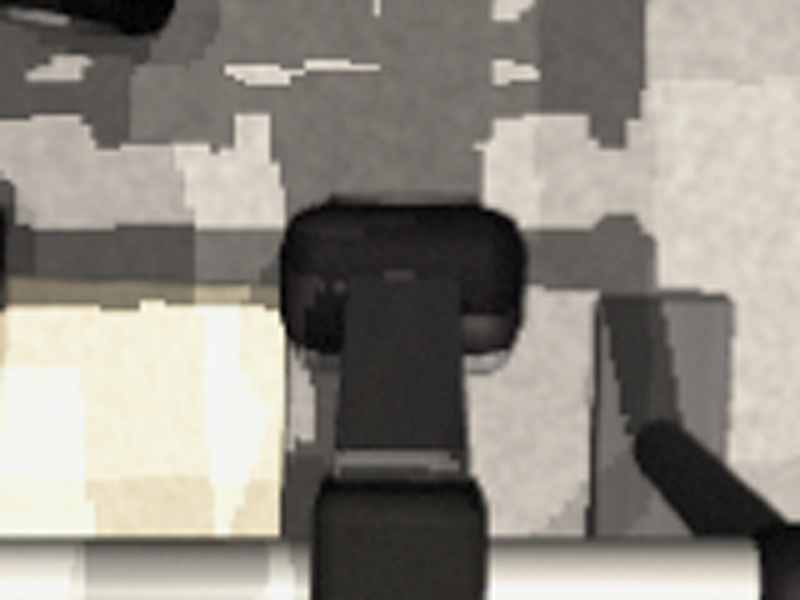

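Run:
```python
from h import *
d=np.load("hw0.npy",allow_pickle=True).item()
a=cv2.convertScaleAbs(cv2.resize(d["img"][160:250,270:390],None,fx=6,fy=6,interpolation=cv2.INTER_CUBIC),alpha=2)
b=bar(120); R=np.array([[np.cos(RY),-np.sin(RY)],[np.sin(RY),np.cos(RY)]])
q=np.array([[-23,-14],[23,-14],[23,14],[-23,14]])
f=lambda P:np.round((proj(d,P)-[270,160]+.5)*6-.5).astype(int)
cv2.polylines(a,[f(np.c_[q@R.T+b,np.full(4,189)])],True,(0,0,255),1)
for o in(-8,8): cv2.polylines(a,[f(np.array([np.r_[bar(s)+[o,0],157] for s in(60,180)]))],True,(0,255,255),1)
cv2.imwrite("pics/hw0o.png",a)
```

```text
(no output)
```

View pics/hw0o.png

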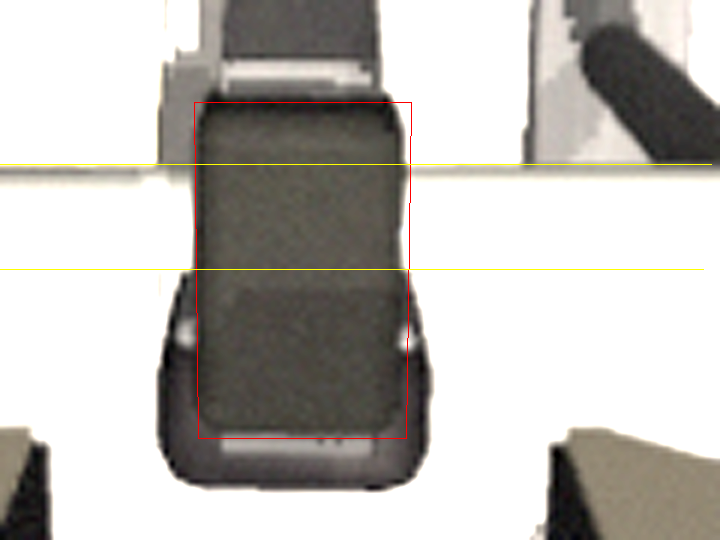

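```bash
cat >> h.py <<'E'
def hang(i,s,dx=1):
    pickm(i); carry(i,s,dx); robot.sleep(.15)
    w=robot.current_gripper_width()*93
    if w<20: raise SystemExit("lost %.1f"%w)
    lower(s,dx)
    robot.move_gripper(.48); b=bar(s)
    robot.move_linear([b[0]+dx,b[1],240],speed=100); robot.move_linear([b[0]+dx,b[1],330],speed=250)
    d=robot.get_image("side"); crop(d,f"hs{i}.png",200,80,460,275,3)
    print("t",robot.current_t())
E
python3 - <<'E'
from h import *
hang(1,40)
E
```

```text
pick 1 False 28.2 [429.6  58.7 129.9]
hang True [603.   54.8 172.8] want 172.5 [-0.7  0.6  4.1] [ 0.02  0.07 -0.03]
t 69.9417
```

View pics/hs1.png

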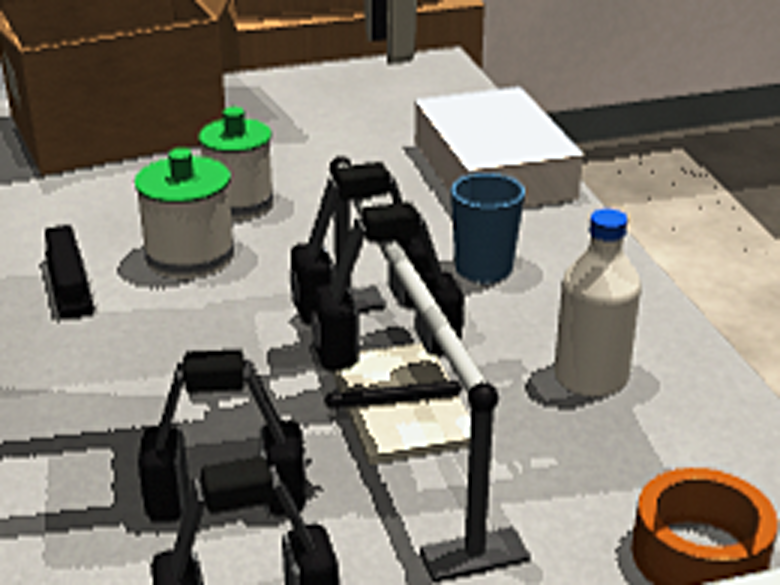

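Two muffs hang level on the bar, at about (360,180) and (390,220) in the crop. Next is the third.

Run:
```python
from h import *
hang(2,-40)
```

```text
pick 2 False 28.3 [429.4 -58.3 129.8]
hang True [604.8 -25.2 172.8] want 172.5 [-0.1  0.4  4.5] [ 0.05  0.06 -0.02]
t 78.0583
```

View pics/hs2.png

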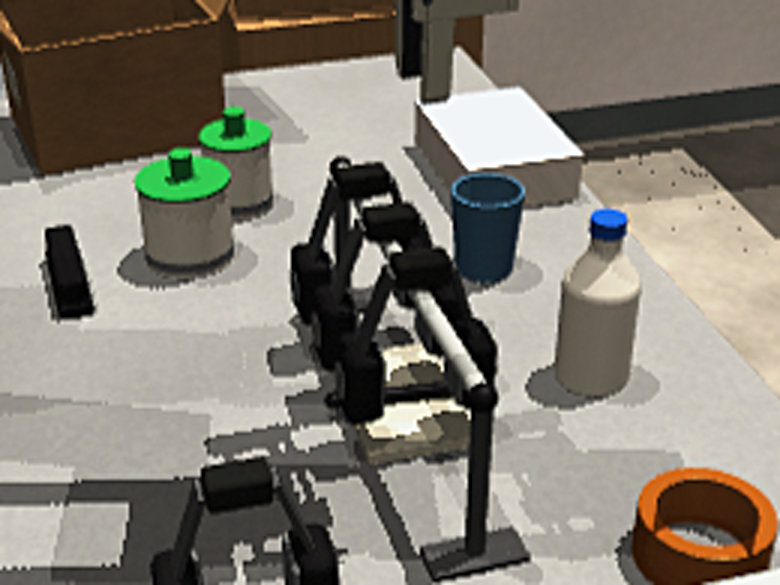

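Run:
```python
from h import *
hang(3,-120)
robot.move_ptp([300,-250,400],DOWN(np.pi)) 
robot.move_j([1.017,.259,1.535,0,1.348,-.203]); robot.sleep(.3)
d=topcheck([],"tend.png"); 
for n,xy,z in [("lid_large",(461.5,349.5),97),("lid_middle",(535.6,452),91),("lid_small",(479,-331),83)]: print(n,fit(d,n,xy,15,z=z))
crop(d,"tend2.png",140,150,500,300,2.2)
d=robot.get_image("side"); cv2.imwrite("pics/send.png",d["img"]); print(robot.current_t())
```

```text
pick 3 False 27.6 [ 422.  -194.8  129.9]
hang True [ 606.6 -105.1  172.8] want 172.5 [-0.8 -0.2  5.1] [0.07 0.24 0.02]
t 86.3917
lid_large (array([461.52655647, 347.30371196]), np.float64(52.23085403442383))
lid_middle (array([536.0543457 , 449.68127441]), np.float64(50.69659423828125))
lid_small (array([ 479.30671203, -330.06028467]), np.float64(52.99462890625))
90.8917
```

View pics/tend2.png

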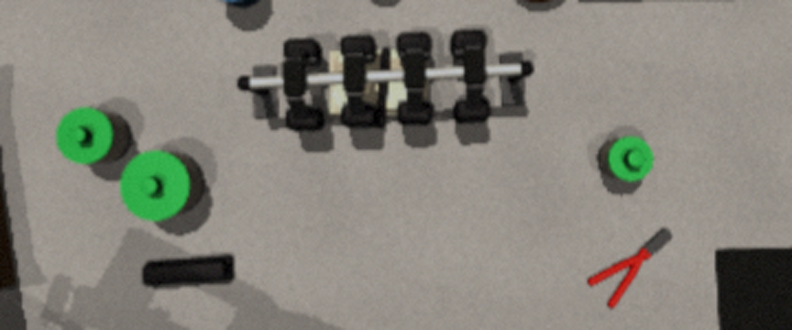

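View pics/send.png

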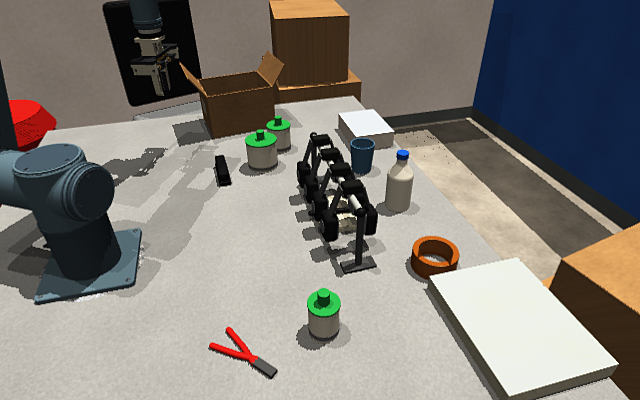

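View pics/hs3.png

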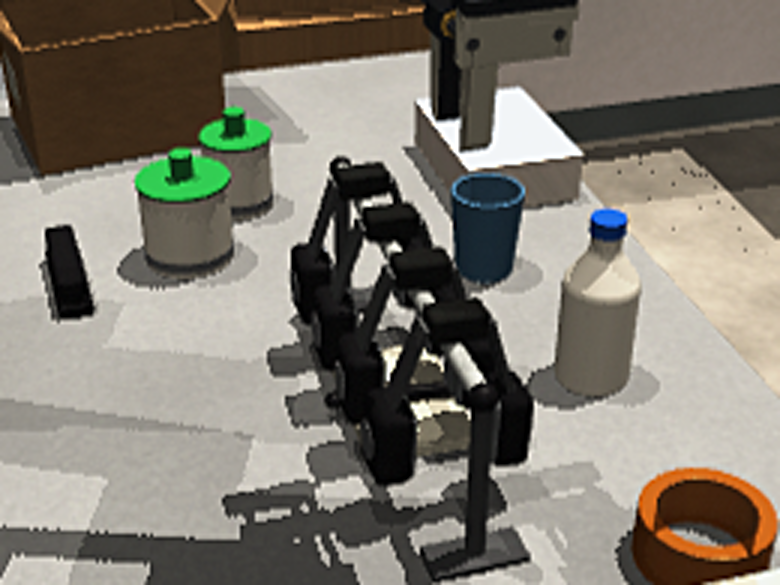

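Run:
```python
from h import *
robot.move_ptp([440,20,330],DOWN(np.pi))
o=[]
R=np.array([[np.cos(RY),-np.sin(RY)],[np.sin(RY),np.cos(RY)]])
q=np.array([[-23,-14],[23,-14],[23,14],[-23,14]])
for s in(80,-80):
    b=bar(s); robot.move_ptp([b[0]-10,b[1],300],DOWN(np.pi)); robot.sleep(.2); d=robot.get_image("wrist")
    f=lambda P:np.round((proj(d,P)-[220,130]+.5)*4-.5).astype(int)
    a=cv2.convertScaleAbs(cv2.resize(d["img"][130:230,220:420],None,fx=4,fy=4,interpolation=cv2.INTER_CUBIC),alpha=2)
    for t in (s-40,s+40): cv2.polylines(a,[f(np.c_[q@R.T+bar(t)+[1,0],np.full(4,189)])],True,(0,0,255),1)
    for x in(-8,8): cv2.polylines(a,[f(np.array([np.r_[bar(t)+[x,0],157] for t in(s-80,s+80)]))],True,(0,255,255),1)
    cv2.imwrite(f"pics/f{s}.png",a)
print(robot.current_t())
```

```text
94.8333
```

View pics/f80.png

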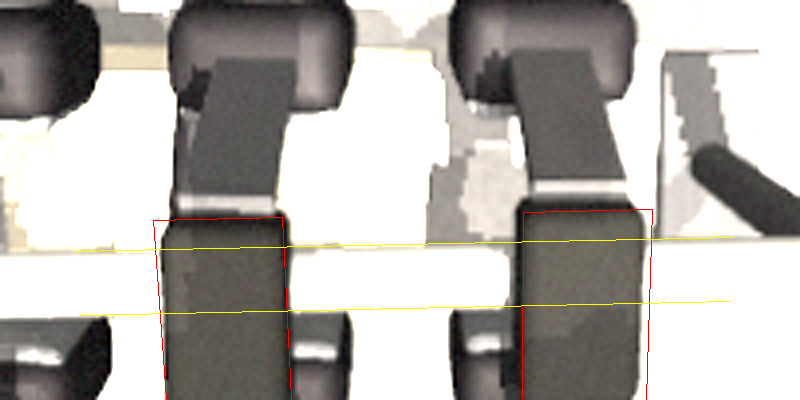

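View pics/f-80.png

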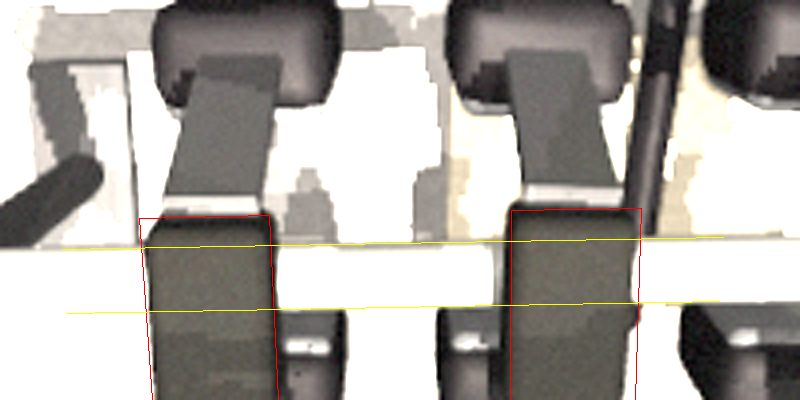

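Run:
```python
from h import *
robot.move_ptp([440,0,330],DOWN(np.pi))
robot.move_j([1.017,.259,1.535,0,1.348,-.203]); robot.sleep(.5)
d=robot.get_image("top"); cv2.imwrite("pics/tf.png",d["img"])
for n,xy,z in [("lid_large",(461.5,349.5),97),("lid_middle",(535.6,452),91),("lid_small",(479,-331),83)]: print(n,fit(d,n,xy,15,z=z)[0])
d0=np.load("top.npy",allow_pickle=True).item()["img"]
df=cv2.absdiff(d0,d["img"]).max(2)
for n,(u,v) in dict(cup=(246,140),tape=(386,134),stapler=(225,272),pliers=(428,270),spray=(311,127)).items(): print(n,(df[v-18:v+18,u-22:u+22]>40).sum())
print(robot.current_t())
```

```text
lid_large [461.52676077 347.31075156]
lid_middle [535.97945822 449.64832979]
lid_small [ 479.30671203 -330.06028467]
cup 0
tape 0
stapler 6
pliers 0
spray 0
98.2
```

View pics/tf.png

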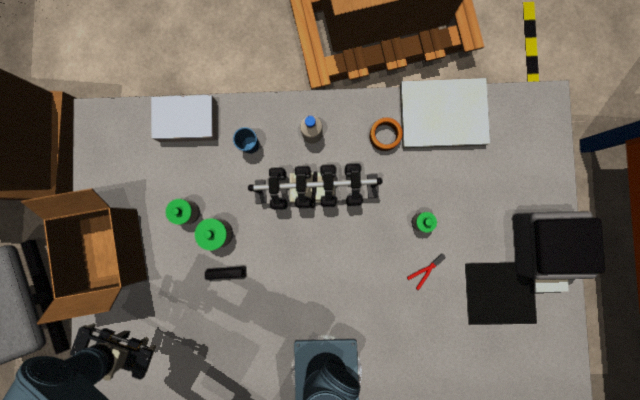

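The top view shows all three lids on their canisters, at (180,211), (212,235) and (426,222). Four muffs hang side by side on the rail at (278–353,187), and nothing else has moved.

```bash
python3 -c "
from bench import robot
robot.hand_in(); print(robot.current_t())"
```

```text
the job is handed in; nothing more can be done
the job is handed in; nothing more can be done
```

The bench is closed down and the job was handed in at about 98 s of the 210 s allowed. All three lids went on first, then all four pairs of ear muffs went on the rail; all four were present.

**Lids:** Each lid stopped within about 0.1 mm of its home height. The wrist camera put each one within about 0.3 mm of its canister's centre, and the last top view still shows all three in place.

**Muffs:** They hang 80 mm apart and level, with one cup on each side of the bar. Each came to rest within 0.3 mm of the expected height, and the wrist views show the crown pads within about 1–2 mm of centred on the bar. The last muff I hung gave a slightly higher moment on contact (0.24 N m, against about 0.1 or less for the others), but it hangs level like the others.

**Everything else:** In the top view the cup, tape roll, pliers and spray bottle matched their first picture. The stapler area showed a 6-pixel difference, but it does not look moved. I only checked the marker by eye, because the hung muffs partly cover it. I saw no sign of anything being knocked aside during the run.

No check failed. The top camera and the wrist camera disagreed by 1–3 mm, which is about their stated calibration, so I placed things by the wrist camera.

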